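# Rock the chute gate over and feed two grips

### The arm

A 6-joint arm with a two-finger parallel gripper is mounted at the origin on the work surface. World frame = base frame: x ahead of the robot, y to its left, z up, the work surface at z = 0. Lengths are in m, angles in rad, forces in N, time in s.
With the tool pointing down it reaches from about 0.275 to 0.75 m from the base axis. Payload 10.2 kg.
Tool frame: the origin (TCP) lies at the very end of the fingers, on their centre line; the grasp point (between the pads) lies behind it (robot.pinch_z is the z of the grasp point in the tool frame, in m); z points along the fingers, x is the direction in which the jaws open and shut, and the axes are right-handed (so a half turn about z gives the same grasp; the last joint's range is limited). The gripper opens to 85 mm and grips with 20 to 120 N. Pads are 22 mm wide; open, the fingers measure 114 mm over their backs; the gripper's body (76 mm by 85 mm) begins 54 mm behind the grasp point. The pads swing forward as they close: fully open they stand 13 mm farther back than shut.
Start: joints at [-1.424, 0.313, 1.498, -0, 1.331, -0.223], TCP at [0.19, -0.49, 0.231] pointing down, gripper open.
Joint ranges: [-2.94, 2.94], [-0.97, 2.17], [0.19, 2.56], [-1.23, 4.37], [0.02, 3.11], [-2.88, 2.88]. Speed limits (rad/s): [2.39, 2.39, 3.01, 3.14, 3.14, 3.14].

### API

Orientations are given as a unit quaternion [x, y, z, w].
In Python, from workcell import robot gives the robot as it stands.
- The arm moves only by the shell command python3 -m creep 'ROWS' [OPENING]. ROWS is JSON, a list that holds one entry, the list of rows, each a list of 4 numbers: the shift along the tool's x, y, z in mm, then the turn about the tool's z in rad. In form: [[[x, y, z, twist], ...]]. A call has exactly 5 rows; each row is the pose to reach, as a shift and turn from the pose commanded when the call began, along the tool's axes at that moment; what a row does not reach only later rows make up. A row lasts 1/12 s, in which the tool goes at most 41.7 mm and 7.16 degrees, less where a joint would pass 70% of its speed; a pose out of reach is approached as far as the arm can. A call with a gripper value outside its range is refused whole. OPENING is the finger opening in mm, from 0 to 85.4, set as the call begins (- or left out, the last holds). The fingers move at their own pace and stop on an object; the grip force is fixed at half the most. Time passes only in rows, so rows that repeat a pose let the fingers close, or fill a call up. It gives the time, the measured TCP pose, the force and the opening at its end, in the units of the state.
- robot.observe(): the state, without advancing time (a new reading comes with each control period).
- robot.snapshot(name): name is "side" or "top"; returns a dict with "image" (400x640x3 uint8, red, green, blue), "camera_matrix" (3x3 intrinsics, pixels), "world_from_camera" (4x4, takes a point from camera to world coordinates). Camera axes: x right, y up, looking along -z (the intrinsics and any distortion apply to the point x, -y, -z); pixel columns grow to the right and rows downward; lengths in m; the calibration is good to about 2 mm. A picture is of the moment at which its call begins. There is no depth.
- robot.finish_job(): hands the job in, once; it reports no verdict.
Trained networks look in the newest picture that a camera, given by its name, has taken for a name from the list of things; names that differ only in an ending like _2 or _b are one class to them, and where a whole thing is asked for, a point or a joint stands for the part that bears it (a point fixed in the world has none). Each returns a list of dicts, best first, with "confidence" (0 to 1); they miss things now and then, are a little off and sometimes report something else, mostly with a low value. They report only what shows in the picture. A call takes as long as a camera call. They do not tell look-alikes from the thing itself.
- robot.find_in(camera, thing): "at" ([x, y, z] in m, in the coordinates of the camera as it stood for that picture, good to about 4 mm: the middle of the surface that is visible of it).
The state is a dict: "t": time; "joints": joint angles; "qd": joint speeds; "joint_torque": joint torques, N m; "tool_pos": TCP position; "orientation": TCP orientation; "ft_force": force on the tool from outside, world axes, zero at the start; "ft_torque": the same for the moment, N m; "gripper_width": finger opening in m.
Only numpy, scipy, OpenCV 4.12 (cv2) and the standard library are available. Lean on these libraries where they do the work, as an engineer would, in place of code of your own. Each camera call takes 0.05 s, during which the arm holds its last target. There are 200 camera calls.

### The job

The grip chute is still set for the tray on one side, but the two steel grips waiting on its loading shelf belong in the other tray. Rock the gate over to its other side with a fingertip on the weighted lever, then push both grips along the shelf into the throat so that they roll down the other chute and lie in that tray. Only push: do not pick up or carry the grips or help them on their way down, leave everything else on the bench where it stands, and finish with your hand clear.

Things in the scene. Friction and masses are not known exactly. Their poses are not given: they have to be found in the camera images.
- chute: two-way gravity chute of aluminium and clear plastic, fixed, turned up to 0.3 rad. Origin on the bench under the gate's pivot; z up, y along the device to its left chute, x to its back (the robot is at -x). Inner lane 63 mm wide (x -31.5 to 31.5) throughout. Pivot line along x at z 118. Nothing of it but the lever is higher than 190 mm. The 25 degree chutes run from 58 to 152 mm left and right
- shelf_edge (a point): middle of the loading shelf's inner edge, on its flat top 158 mm above the bench, 17 mm left of the chute's middle. The shelf is flat up to this edge; a grip pushed over it drops some 35 mm through the throat on the gate, then rolls to the gate's low side. Rails beside the shelf rise 14 mm above its top (outer faces 73 mm apart)
- shelf_end (a point): middle of the loading shelf's open outer end, on its top (158 mm), 114 mm left of the chute's middle: the shelf runs level from here to shelf_edge. A rib 2 mm high and 3 mm wide lies along this end; nothing stands above or beyond it but the low chute and tray
- throat (a point): centre of the throat, the 35 mm wide opening above the gate between the shelf's inner edge and an upright backstop plate (18 mm right of the chute's middle, top 190 mm); this point is level with the shelf's top
- gate (a joint): tilt of the seesaw gate (steel plate 58 by 128 mm on a shaft) with its lever, rad. Positive: left (+y) end down, grips go to the left chute, lever leans left; negative: the same to the right. It starts at rest on a stop, 0.35 or -0.35. The lever's weight (under 1 N at the knob) holds it there and, once pushed past upright (0), carries it by itself to the other stop
- gate_knob (a point): centre of the 32 mm steel ball on top of the gate's lever, an 8 mm rod in front of the chute: 95 mm from the pivot line, 80 mm in front (-x) of the chute's middle; at a stop 33 mm left or right of the middle and 207 mm above the bench, upright 213 mm. It swings along the chute's y; 25 mm are free behind it up to the chute
- grip1: waiting steel grip nearer the throat: a knurled cylinder 25 mm across, 60 mm long, about 0.09 kg, lying across the loading shelf; origin at its centre, its own x along its length; it stays where it is left on the level shelf and rolls along it (the chute's y) when pushed
- grip2: the other waiting grip, same kind, further out on the shelf (centre 75 to 90 mm left of the chute's middle at the start)
- tray_left: steel tray under the left chute's end, 100 by 130 mm, 42 mm high, with a ribbed rubber liner, fixed; origin under its middle, 211 mm left (+y) of the chute's origin, axes as the chute's
- tray_right: the same tray under the right chute's end, 211 mm right (-y) of the chute's origin
- spare_grip: a third steel grip, 25 mm across and 60 mm long, standing on end on the bench; origin at the centre of its foot; leave it alone
- ink1: amber ink bottle, 38 mm across, 115 mm tall; origin under its foot; leave it alone
- ink2: black ink bottle, 38 mm across, 115 mm tall; origin under its foot; leave it alone
- balm: low amber jar with an aluminium lid, 68 mm across, 50 mm tall; origin under its foot; leave it alone
- cup: small steel rinse cup, 60 mm across, 60 mm tall; origin under its foot; leave it alone
- brush: white-handled cleaning brush, 150 mm long, lying on the bench; origin under its middle, x along it; leave it alone
- machine: brass coil tattoo machine lying on its side, about 75 by 190 mm, 24 mm thick; origin under its coils; leave it alone
Things that resemble listed ones, but are neither listed nor needed, are in the scene too. Leave any red look-alike of the grip2 alone.

How it is judged:
On the way, in this order (a step that is already met when the one before it is completed fails the run):
1. the gate has been rocked over to its other stop (distance of gate_knob from where it was at the start of the episode above 0.045 m and (value of joint gate above 0.28 rad or value of joint gate below -0.28 rad)), for 0.2 s.
2. both grips have come down the chute that the gate now feeds, into its tray (distance of gate_knob from where it was at the start of the episode above 0.045 m and ((value of joint gate above 0.28 rad and y of grip1 in the frame of chute between 0.146 and 0.276 m and z of each of grip1, grip2 in the frame of chute below 0.045 m and y of grip2 in the frame of chute between 0.146 and 0.276 m) or (value of joint gate below -0.28 rad and y of grip1 in the frame of chute between -0.276 and -0.146 m and z of each of grip1, grip2 in the frame of chute below 0.045 m and y of grip2 in the frame of chute between -0.276 and -0.146 m))), for 0.2 s.
At the end, for the whole second after the job is handed in: The gate rests on the stop opposite to its start (beyond 0.28 rad, knob more than 45 mm from its start) and both grips lie at rest (under 30 mm/s) in the tray on that side, centres less than 45 mm above the bench and between 146 and 276 mm from the chute's middle along its length (all of step 2 and linear speed of each of grip1, grip2 below 0.03 m/s); the robot touches nothing.
It fails at once if a waiting grip is lifted off the shelf (more than 25 mm) (height (world z) of any of grip1, grip2 above 0.196 m).
It fails at once if a grip leaves the chute's lane sideways (more than 45 mm) (x of any of grip1, grip2 in the frame of chute above 0.045 m or x of any of grip1, grip2 in the frame of chute below -0.045 m).
It fails at once if a grip is held or helped below the loading shelf ((height (world z) of grip1 below 0.138 m and contact force between the fingers and grip1 above 0.5 N) or (height (world z) of grip2 below 0.138 m and contact force between the fingers and grip2 above 0.5 N)).
It fails at once if something else on the bench is moved more than 30 mm or knocked over (distance of any of spare_grip, ink1, ink2, balm, cup, brush, machine from where it was at the start of the episode above 0.03 m or angle between any of spare_grip, ink1, ink2, balm, cup's own z axis and vertical above 0.6 rad).
It also fails if it takes over 48 s, if anything falls off the work surface, if the arm or the gripper's body presses on something with over 40 N, if the wrist force passes 120 N, or if a joint passes its speed limit or range.

## Working session

There is one attempt and no reset: what is moved stays moved. The work goes in short steps, Python scripts to look and compute and a shell command to move; the robot and the scene stay as the last step left them, time stands still between calls to the robot, and variables do not carry over. Pictures are saved under pics/ and viewed, about 8 in all and at most 12, crops included, and the job is handed in when it is done.

```bash
mkdir -p pics; cat > h.py <<'E'
import numpy as np, cv2
from workcell import robot
def snap(n):
    s=robot.snapshot(n); return s
def find(s,n,t,k=3):
    T=np.array(s["world_from_camera"]);K=np.array(s["camera_matrix"])
    for d in robot.find_in(n,t)[:k]:
        a=np.array(d["at"]);w=T[:3,:3]@a+T[:3,3]
        p=K@np.array([a[0],-a[1],-a[2]]);print(n,t,round(d["confidence"],2),w.round(3),(p[:2]/p[2]).round())
def proj(s,w):
    T=np.linalg.inv(np.array(s["world_from_camera"]));K=np.array(s["camera_matrix"])
    a=T[:3,:3]@np.array(w)+T[:3,3];p=K@np.array([a[0],-a[1],-a[2]]);return p[:2]/p[2]
def save(s,f): cv2.imwrite("pics/"+f,cv2.cvtColor(s["image"],cv2.COLOR_RGB2BGR))
E
python3 - <<'E'
from h import *
for n in("top","side"):
    s=snap(n);save(s,n+"0.png")
    print(np.array(s["world_from_camera"]).round(3).tolist())
    for t in("chute","gate_knob","grip1","tray_left","spare_grip","ink1","ink2","balm","cup"):find(s,n,t,5 if 'grip' in t else 2)
o=robot.observe();print(o["tool_pos"],o["orientation"],o["t"],robot.pinch_z)
E
```

```text
[[0.008, 0.997, -0.071, 0.492], [-1.0, 0.008, -0.007, 0.002], [-0.006, 0.071, 0.997, 1.306], [0.0, 0.0, 0.0, 1.0]]
top chute 0.56 [ 0.571 -0.045  0.074] [335. 208.]
top gate_knob 0.65 [ 0.582 -0.058  0.126] [342. 202.]
top gate_knob 0.24 [ 0.461 -0.195  0.022] [394. 253.]
top grip1 0.69 [0.803 0.009 0.028] [314. 120.]
top grip1 0.65 [0.8   0.135 0.029] [266. 120.]
top grip1 0.55 [0.57  0.018 0.179] [309. 206.]
top grip1 0.53 [ 0.396 -0.039  0.025] [332. 279.]
top grip1 0.52 [0.559 0.045 0.178] [297. 210.]
top tray_left 0.68 [0.523 0.175 0.009] [249. 228.]
top tray_left 0.31 [ 0.583 -0.057  0.129] [342. 202.]
top spare_grip 0.65 [0.392 0.048 0.055] [297. 281.]
top ink1 0.76 [ 0.693 -0.004  0.077] [319. 159.]
top ink1 0.6 [ 0.708 -0.102  0.081] [359. 153.]
top ink2 0.76 [ 0.693 -0.004  0.077] [319. 159.]
top ink2 0.6 [ 0.708 -0.102  0.081] [359. 153.]
top balm 0.7 [ 0.768 -0.191  0.049] [393. 132.]
[[-0.9, 0.289, -0.327, 0.219], [-0.436, -0.629, 0.643, 0.707], [-0.02, 0.721, 0.692, 0.908], [0.0, 0.0, 0.0, 1.0]]
side chute 0.83 [0.548 0.03  0.08 ] [322. 235.]
side chute 0.64 [0.683 0.15
[... 285 characters left out ...]
ip1 0.61 [0.8   0.145 0.022] [203. 251.]
side grip1 0.51 [0.566 0.021 0.179] [316. 197.]
side tray_left 0.7 [0.522 0.17  0.005] [306. 307.]
side tray_left 0.44 [ 0.514 -0.071  0.139] [355. 191.]
side spare_grip 0.6 [0.394 0.055 0.038] [382. 278.]
side ink1 0.9 [0.691 0.012 0.058] [271. 217.]
side ink1 0.73 [ 0.712 -0.097  0.062] [285. 185.]
side ink2 0.9 [0.691 0.012 0.058] [271. 217.]
side ink2 0.73 [ 0.712 -0.097  0.062] [285. 185.]
side balm 0.76 [ 0.774 -0.183  0.05 ] [280. 163.]
side balm 0.38 [0.565 0.019 0.18 ] [316. 197.]
side cup 0.67 [ 0.464 -0.172  0.042] [388. 201.]
[ 0.18975901 -0.48952287  0.23133126] [ 8.25069333e-01 -5.65031499e-01  2.77719556e-05  2.95133914e-05] 1.0 -0.0187
```

View pics/top0.png

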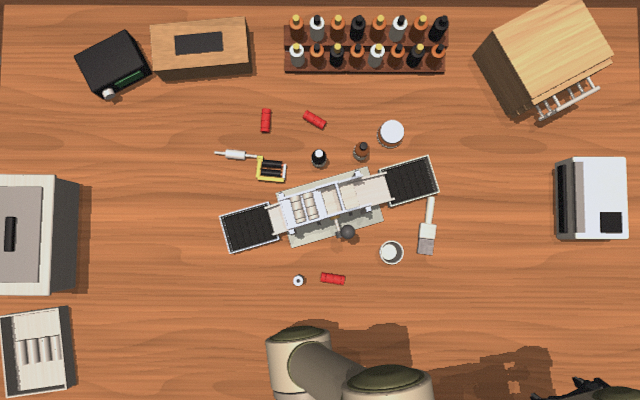

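View pics/side0.png

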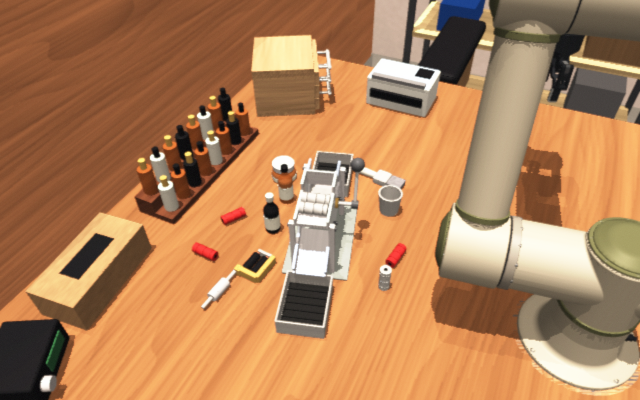

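The knob is at (348,233) in the top view and (358,165) in the side view. It leans right, so the gate starts at -0.35 and has to go left. The two pale grips on the shelf, at about (297,208) and (309,205), are the waiting ones. The red ones at (333,279), (266,120) and (314,120) are look-alikes. The enlarged crop will confirm this and give me tray corners to measure.

```bash
python3 - <<'E'
import cv2
a=cv2.imread("pics/top0.png")[145:260,210:445];b=cv2.imread("pics/side0.png")[140:340,260:420]
cv2.imwrite("pics/c1.png",cv2.resize(a,None,fx=3.4,fy=3.4,interpolation=cv2.INTER_CUBIC))
E
```

```text
(no output)
```

View pics/c1.png

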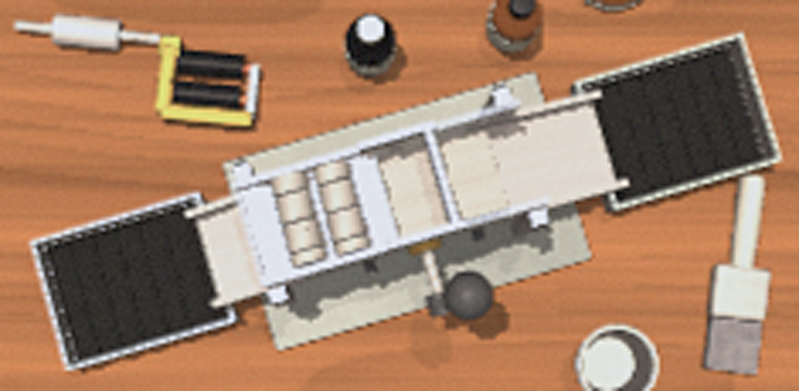

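The crop shows two pale knurled grips lying across the shelf, at crop (300,220) and (343,208). Neither is red, so these are the right ones. The lever leans right. Next I'll fit the chute pose to the tray corners and triangulate the knob as a check.

```bash
cat >> h.py <<'E'
def ray(s,uv):
    T=np.array(s["world_from_camera"]);K=np.array(s["camera_matrix"])
    d=np.linalg.solve(K,[uv[0],uv[1],1]);return T[:3,3],T[:3,:3]@np.array([d[0],-d[1],-d[2]])
def at_z(s,uv,z):
    o,d=ray(s,uv);return o+d*(z-o[2])/d[2]
def tri(l):
    A=0;b=0
    for s,uv in l:
        o,d=ray(s,uv);d=d/np.linalg.norm(d);P=np.eye(3)-np.outer(d,d);A=A+P;b=b+P@o
    return np.linalg.solve(A,b)
E
python3 - <<'E'
from h import *
from scipy.optimize import least_squares
s=snap("top");q=snap("side")
L=[(50,276),(-50,276),(50,146),(-50,146),(50,-276),(-50,-276),(-50,-146),(50,-146)]
C=[(33,242),(68,368),(197,196),(238,320),(742,35),(779,160),(615,210),(578,90)]
C=[(210+a/3.4,145+b/3.4) for a,b in C]
W=np.array([at_z(s,c,.042)[:2] for c in C])
def M(p): c,n=np.cos(p[2]),np.sin(p[2]);return np.array([[c,-n],[n,c]])
f=lambda p:((np.array(L)/1000)@M(p).T+p[:2]-W).ravel()
r=least_squares(f,[.57,-.04,.2]);p=r.x;print(p,(r.fun*1000).round(1))
k=tri([(s,(210+469/3.4,145+296/3.4)),(q,(358,164.5))]);print("knob",k,M(p).T@(k[:2]-p[:2]))
def w(x,y,z):return np.r_[M(p)@[x,y]+p[:2],z]
for v in [(-.08,-.033,.207),(-.08,.033,.207),(0,.017,.158),(0,.114,.158)]:print(v,w(*v).round(4),proj(s,w(*v)).round(1),proj(q,w(*v)).round(1))
for uv in [(300,220),(343,208)]:
    a=at_z(s,(210+uv[0]/3.4,145+uv[1]/3.4),.177);print("grip",M(p).T@(a[:2]-p[:2]))
E
```

```text
[ 0.58260633 -0.0314599   0.29145526] [ 0.2  1.9 -2.8  1.   2.5 -1.5 -1.8  1.4  0.3 -0.9 -2.1 -3.  -1.4 -0.1
  5.1  1.4]
knob [ 0.50926835 -0.06688145  0.22218016] [-0.08042333 -0.01285429]
(-0.08, -0.033, 0.207) [ 0.5155 -0.0861  0.207 ] [356.5 230. ] [357.8 164. ]
(-0.08, 0.033, 0.207) [ 0.4965 -0.0228  0.207 ] [327.5 238.5] [354.7 184.1]
(0, 0.017, 0.158) [ 0.5777 -0.0152  0.158 ] [323.9 203. ] [318.3 192.5]
(0, 0.114, 0.158) [0.5498 0.0777 0.158 ] [283.2 214.8] [311.  224.4]
grip [0.00029193 0.0773679 ]
grip [-3.38664640e-05  4.78237898e-02]
```

```bash
python3 - <<'E'
from h import *
s=snap("top");q=snap("side");p=np.array([.5826,-.0315,.2915])
def w(x,y,z):
    c,n=np.cos(p[2]),np.sin(p[2]);return np.array([c*x-n*y+p[0],n*x+c*y+p[1],z])
pts={"piv":(-.08,0,.118),"kR":(-.08,-.033,.207),"kmid":(-.08,-.013,.213),"bs+":(.0315,-.018,.19),"bs-":(-.0315,-.018,.19),"e+":(.0365,.017,.172),"e-":(-.0365,.017,.172),"o+":(.0365,.114,.172),"o-":(-.0365,.114,.172)}
S=5
for n,c,(x0,y0,x1,y1) in (("t",s,(270,160,390,260)),("s",q,(270,150,390,250))):
    im=cv2.cvtColor(c["image"],cv2.COLOR_RGB2BGR)[y0:y1,x0:x1];im=cv2.resize(im,None,fx=S,fy=S,interpolation=cv2.INTER_CUBIC)
    for k,v in pts.items():
        u=(proj(c,w(*v))-[x0,y0]+.5)*S;u=tuple(int(i) for i in u);cv2.circle(im,u,3,(0,0,255),-1);cv2.putText(im,k,u,0,.5,(0,160,0),1)
    globals()[n]=im
cv2.imwrite("pics/c2.png",cv2.resize(np.hstack([t,globals()["s"]]),None,fx=.66,fy=.66))
k=tri([(s,(348,232)),(q,(358,164.5))]);print(k,proj(s,k),proj(q,k))
E
```

```text
Traceback (most recent call last):
  File "h.py", line 22, in tri
    o,d=ray(s,uv);d=d/np.linalg.norm(d);P=np.eye(3)-np.outer(d,d);A=A+P;b=b+P@o
        ~~~^^^^^^
  File "h.py", line 15, in ray
    T=np.array(s["world_from_camera"]);K=np.array(s["camera_matrix"])
               ~^^^^^^^^^^^^^^^^^^^^^
IndexError: only integers, slices (`:`), ellipsis (`...`), numpy.newaxis (`None`) and integer or boolean arrays are valid indices
```

View pics/c2.png

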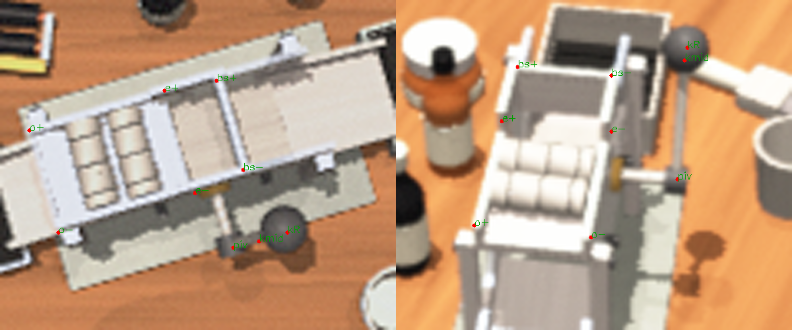

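The overlay agrees in both views: knob at the right stop (kR), pivot, shelf corners and backstop all land on their features. My earlier reading of the knob in the top view was off. The grips are at y of about 49 and 79 mm. Now a helper that gives the shift to a target in the chute frame.

```bash
cat >> h.py <<'E'
P=np.array([.5826,-.0315,.2915])
from scipy.spatial.transform import Rotation as Rn
Rc=Rn.from_euler("z",P[2]).as_matrix()
def go(*targets):
    o=robot.observe();R=Rn.from_quat(o["orientation"]).as_matrix();t=np.array(o["tool_pos"])
    c=Rc.T@(t-[P[0],P[1],0]);print("t",round(o["t"],2),"chute xyz",(c*1000).round(1),"F",(Rc.T@np.array(o["ft_force"])).round(1),"w",round(o["gripper_width"],4))
    for v in targets:
        d=R.T@(Rc@(np.array(v)/1000)+[P[0],P[1],0]-t);yaw=np.arctan2(R[1,0],R[0,0])
        print(v,"shift mm",(d*1000).round(1),"twist",round(-(P[2]-yaw+np.pi)%(2*np.pi)-np.pi if 0 else yaw-P[2],3))
E
python3 -c "
from h import *
go((-82,-95,265))"
```

```text
t 1.2 chute xyz [-507.9 -325.8  231.3] F [-0.5 -0.9  0. ] w 0.0856
(-82, -95, 265) shift mm [-196.8 -442.7  -33.7] twist -1.492
```

```bash
python3 -m creep '[[[0,0,-34,-0.12],[-16,-35,-34,-0.24],[-31,-70,-34,-0.36],[-47,-105,-34,-0.48],[-62,-140,-34,-0.6]]]' 0; python3 -c "
from h import *
go((-82,-95,265))"
```

```text
t: 1.62
tool_pos: [0.2987, -0.3797, 0.2654]
orientation: [0.956, -0.294, 0.0, 0.0]
ft_force: [-0.7, 0.3, 0.0]
gripper_width: 0.0256
t 1.62 chute xyz [-372.  -251.9  265.4] F [-0.5  0.5  0. ] w 0.0256
(-82, -95, 265) shift mm [  61.5 -324.     0.4] twist -0.887
```

```bash
python3 -m creep '[[[7,-36,0,-0.12],[14,-72,0,-0.24],[21,-108,0,-0.36],[28,-144,0,-0.48],[34,-180,0,-0.6]]]'; python3 -c "
from h import *
go((-82,-95,265))"
```

```text
t: 2.03
tool_pos: [0.4288, -0.2504, 0.2655]
orientation: [1.0, 0.002, 0.0, 0.0]
ft_force: [0.4, -0.9, 0.4]
gripper_width: 0.0001
t 2.03 chute xyz [-210.2 -165.4  265.5] F [ 0.1 -1.   0.4] w 0.0001
(-82, -95, 265) shift mm [ 103.1 -103.8    0.5] twist -0.287
```

```bash
python3 -m creep '[[[26,-26,0,-0.1],[52,-52,0,-0.2],[78,-78,0,-0.287],[103,-104,0,-0.287],[103,-104,0,-0.287]]]'; python3 -c "
from h import *
go((-82,-80,200),(-82,0,200))
s=snap('side');cv2.imwrite('pics/s1.png',cv2.resize(cv2.cvtColor(s['image'][80:300,240:480],cv2.COLOR_RGB2BGR),None,fx=3,fy=2.7))"
```

```text
t: 2.45
tool_pos: [0.5336, -0.1438, 0.2649]
orientation: [0.989, 0.145, 0.0, -0.001]
ft_force: [0.5, -0.4, 0.5]
gripper_width: -0.0002
t 2.45 chute xyz [-79.2 -93.4 264.9] F [ 0.4 -0.6  0.5] w -0.0002
(-82, -80, 200) shift mm [ -2.8 -13.4  64.9] twist -0.0
(-82, 0, 200) shift mm [ -2.9 -93.4  65. ] twist -0.0
```

View pics/s1.png

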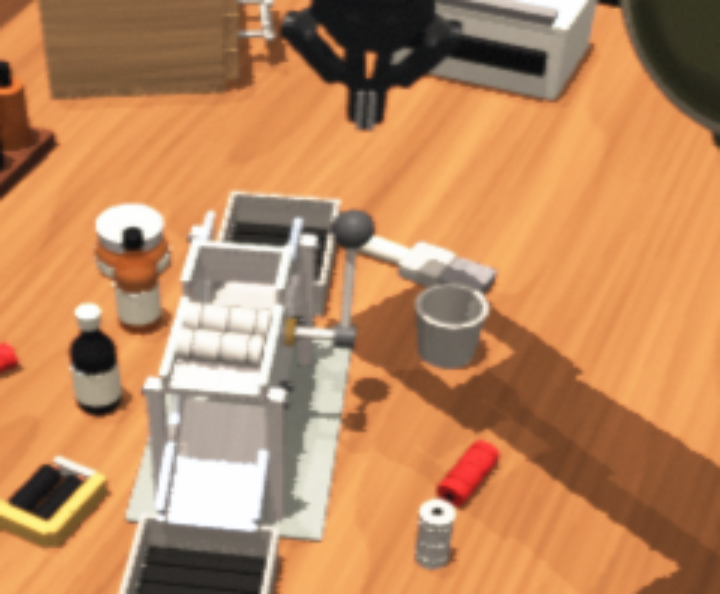

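The fingertip is at crop (365,125), above and to the right of the knob at (353,230). Next I descend beside the knob and push it left.

```bash
python3 -m creep '[[[-1,2,25,0],[-3,4,50,0],[-3,4,65,0],[-3,-10,65,0],[-3,-20,65,0]]]'; python3 -m creep '[[[0,-6,0,0],[0,-12,0,0],[0,-18,0,0],[0,-24,0,0],[0,-30,0,0]]]';  python3 -c "
from h import *
go((-82,0,200))"
```

```text
t: 2.92
tool_pos: [0.5214, -0.1293, 0.2001]
orientation: [0.99, 0.142, -0.001, -0.0]
ft_force: [-0.8, -0.6, 0.7]
gripper_width: 0.0
t: 3.33
tool_pos: [0.5138, -0.1005, 0.2008]
orientation: [0.99, 0.143, 0.0, 0.0]
ft_force: [-0.2, -0.7, 0.8]
gripper_width: 0.0
t 3.33 chute xyz [-85.7 -46.3 200.8] F [-0.4 -0.6  0.8] w 0.0
(-82, 0, 200) shift mm [  3.4 -46.3   0.8] twist -0.005
```

```bash
python3 -m creep '[[[2,-7,0,0],[3,-14,0,0],[3,-21,0,0],[3,-28,0,0],[3,-35,0,0]]]'; python3 -m creep '[[[0,10,0,0],[0,25,-5,0],[0,30,-20,0],[0,30,-50,0],[0,30,-70,0]]]';  python3 -c "
from h import *
go((0,150,265))
s=snap('side');cv2.imwrite('pics/s2.png',cv2.resize(cv2.cvtColor(s['image'][80:300,240:480],cv2.COLOR_RGB2BGR),None,fx=3,fy=2.7))"
```

```text
t: 3.75
tool_pos: [0.5066, -0.0657, 0.2002]
orientation: [0.99, 0.143, -0.0, -0.0]
ft_force: [-0.7, 0.6, -0.3]
gripper_width: -0.0003
t: 4.17
tool_pos: [0.5155, -0.0962, 0.2721]
orientation: [0.99, 0.142, 0.0, 0.0]
ft_force: [1.1, -0.2, -0.1]
gripper_width: 0.0
t 4.17 chute xyz [-82.8 -42.7 272.1] F [ 1.  -0.5 -0.1] w 0.0
(0, 150, 265) shift mm [  81.6 -193.2    7. ] twist -0.006
```

View pics/s2.png

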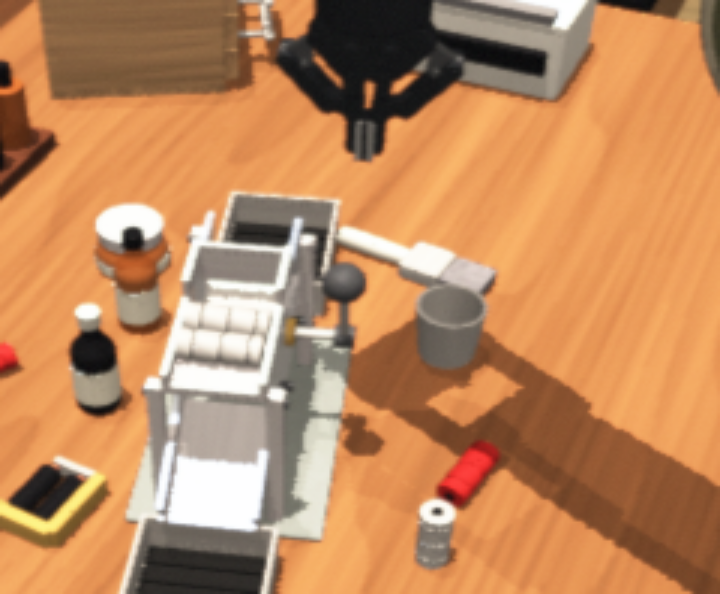

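The gate has rocked over: the knob at crop (344,283) sits at the predicted left stop (344,281). Next I move to the shelf's outer end and turn the hand 90° so its wide knuckles stay clear of the knob.

```bash
python3 -m creep '[[[16,-30,0,0.12],[32,-60,0,0.24],[48,-90,0,0.36],[64,-120,0,0.48],[80,-150,0,0.6]]]'; python3 -m creep '[[[0,0,0,0.12],[0,0,0,0.24],[0,0,0,0.36],[0,0,0,0.48],[0,0,0,0.6]]]'; python3 -m creep '[[[0,0,0,0.12],[0,0,0,0.24],[0,0,0,0.36],[0,0,0,0.37],[0,0,0,0.37]]]'; python3 -c "
from h import *
go((0,145,265),(0,145,165))"
```

```text
t: 4.63
tool_pos: [0.5498, 0.071, 0.2701]
orientation: [0.988, -0.157, 0.0, 0.0]
ft_force: [-0.5, -0.4, 0.6]
gripper_width: -0.0003
t: 5.05
tool_pos: [0.5497, 0.0695, 0.27]
orientation: [0.897, -0.442, -0.0, 0.0]
ft_force: [-0.3, -0.2, 0.0]
gripper_width: 0.0001
t: 5.47
tool_pos: [0.5496, 0.0695, 0.2701]
orientation: [0.803, -0.596, -0.0, 0.0]
ft_force: [-0.1, 0.4, -0.2]
gripper_width: -0.0001
t 5.47 chute xyz [ -2.6 106.2 270.1] F [ 0.   0.4 -0.2] w -0.0001
(0, 145, 265) shift mm [-38.7  -2.7   5.1] twist -1.568
(0, 145, 165) shift mm [-38.7  -2.7 105.1] twist -1.568
```

```bash
python3 -m creep '[[[-20,-1,0,0],[-39,-3,10,0],[-39,-3,45,0],[-39,-3,80,0],[-39,-3,105,0]]]'; python3 -m creep '[[[0,0,0,0],[5,0,0,0],[10,0,0,0],[10,0,0,0],[10,0,0,0]]]'; python3 -c "
from h import *
go((0,110,165))
s=snap('side');u=snap('top')
a=cv2.resize(cv2.cvtColor(s['image'][130:250,240:400],cv2.COLOR_RGB2BGR),None,fx=3,fy=3)
b=cv2.resize(cv2.cvtColor(u['image'][160:260,250:350],cv2.COLOR_RGB2BGR),None,fx=3,fy=3.6)
cv2.imwrite('pics/s3.png',np.hstack([a,b]))"
```

```text
t: 5.88
tool_pos: [0.5402, 0.1082, 0.1627]
orientation: [0.804, -0.595, -0.001, 0.001]
ft_force: [0.3, -0.4, -0.0]
gripper_width: 0.0002
t: 6.3
tool_pos: [0.5448, 0.098, 0.1669]
orientation: [0.802, -0.597, 0.001, -0.001]
ft_force: [-0.7, 0.4, -0.3]
gripper_width: 0.0
t 6.3 chute xyz [  1.  134.9 166.9] F [-0.5  0.6 -0.3] w 0.0
(0, 110, 165) shift mm [24.9  1.1  2. ] twist -1.571
```

View pics/s3.png

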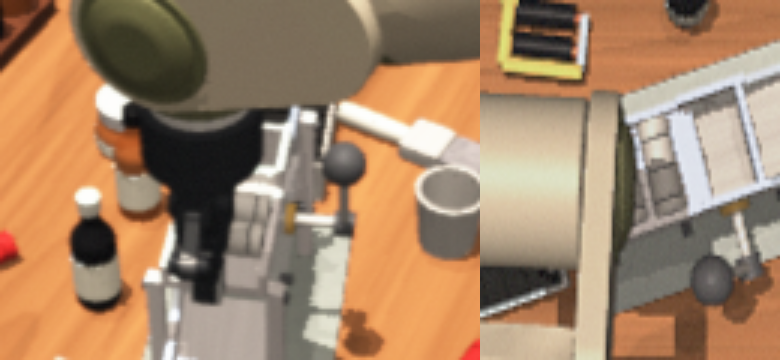

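The finger is centred just beyond the open end of the shelf and the grips are in place. I'll push in slowly.

```bash
python3 -m creep '[[[6,0,2,0],[12,1,2,0],[18,1,2,0],[24,1,2,0],[28,1,2,0]]]'; python3 -m creep '[[[4,0,0,0],[8,0,0,0],[12,0,0,0],[16,0,0,0],[20,0,0,0]]]'; python3 -c "
from h import *
go((0,70,165))
u=snap('top');find(u,'top','grip1',6)
s=snap('side');find(s,'side','grip1',6)
save(u,'t4.png');save(s,'s4.png')
print(Rc.T@(np.array([.566,.021,.179])-[P[0],P[1],0]))"
```

```text
t: 6.82
tool_pos: [0.5514, 0.0704, 0.1633]
orientation: [0.802, -0.597, 0.0, 0.0]
ft_force: [-0.3, 0.3, -0.9]
gripper_width: -0.0001
t: 7.23
tool_pos: [0.557, 0.0521, 0.1635]
orientation: [0.802, -0.597, 0.0, -0.0]
ft_force: [-1.2, 2.8, 2.0]
gripper_width: 0.0001
t 7.23 chute xyz [ -0.5  87.4 163.5] F [-0.4  3.   2. ] w 0.0001
(0, 70, 165) shift mm [17.4 -0.5 -1.5] twist -1.57
top grip1 0.67 [0.802 0.132 0.025] [267. 120.]
top grip1 0.48 [ 0.398 -0.038  0.021] [332. 278.]
side grip1 0.61 [ 0.55  -0.001  0.18 ] [327. 193.]
side grip1 0.56 [0.546 0.045 0.071] [320. 242.]
side grip1 0.55 [ 0.394 -0.037  0.022] [396. 253.]
side grip1 0.51 [0.8   0.143 0.025] [203. 250.]
side grip1 0.48 [0.803 0.018 0.021] [232. 215.]
side grip1 0.31 [ 0.499 -0.026  0.203] [354. 184.]
[-0.00081177  0.05505589  0.179     ]
```

```bash
python3 -c "
import cv2,numpy as np
s=cv2.imread('pics/s4.png');u=cv2.imread('pics/t4.png')
a=cv2.resize(s[150:330,240:380],None,fx=3,fy=3)
b=cv2.resize(u[160:260,230:345],None,fx=3.2,fy=5.4)
cv2.imwrite('pics/s4c.png',np.hstack([a,b]))"
```

```text
(no output)
```

View pics/s4c.png

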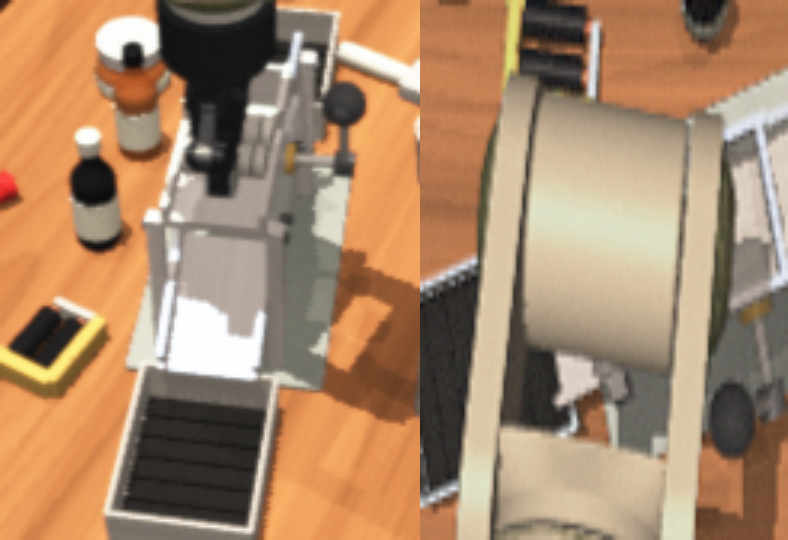

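Both grips are still on the shelf, at (257,125) and (253,150), touching each other ahead of the finger. Continuing slowly until the first one drops.

```bash
python3 -m creep '[[[4,0,-1,0],[8,0,-1,0],[12,0,-1,0],[15,0,-1,0],[18,0,-1,0]]]'; python3 -m creep '[[[2,0,0,0],[4,0,0,0],[6,0,0,0],[6,0,0,0],[6,0,0,0]]]'; python3 -c "
from h import *
go((0,40,165))
s=snap('side');find(s,'side','grip1',6);save(s,'s5.png')"
```

```text
t: 7.85
tool_pos: [0.5623, 0.0348, 0.1646]
orientation: [0.802, -0.597, 0.0, -0.0]
ft_force: [-0.8, 2.6, 4.9]
gripper_width: 0.0003
t: 8.27
tool_pos: [0.5636, 0.0288, 0.1639]
orientation: [0.802, -0.597, -0.0, 0.0]
ft_force: [0.1, 0.3, -0.1]
gripper_width: -0.0
t 8.27 chute xyz [ -0.8  63.2 163.9] F [ 0.2  0.3 -0.1] w -0.0
(0, 40, 165) shift mm [23.2 -0.8 -1.1] twist -1.571
side grip1 0.72 [0.8   0.142 0.022] [204. 250.]
side grip1 0.67 [0.803 0.017 0.021] [232. 215.]
side grip1 0.5 [ 0.394 -0.034  0.023] [395. 254.]
```

```bash
python3 -m creep '[[[0,0,0,0],[0,0,0,0],[0,0,0,0],[0,0,0,0],[0,0,0,0]]]'; python3 -m creep '[[[0,0,0,0],[0,0,0,0],[0,0,0,0],[0,0,0,0],[0,0,0,0]]]' ; python3 -c "
from h import *
s=snap('side');find(s,'side','grip1',6);save(s,'s6.png')
a=cv2.resize(cv2.cvtColor(s['image'][150:350,240:380],cv2.COLOR_RGB2BGR),None,fx=3,fy=3);
b=cv2.resize(cv2.imread('pics/s5.png')[150:350,260:380],None,fx=3,fy=3)
cv2.imwrite('pics/s6c.png',np.hstack([b,a]))"
```

```text
t: 8.78
tool_pos: [0.5638, 0.0292, 0.1643]
orientation: [0.802, -0.597, 0.0, 0.0]
ft_force: [-0.0, 0.6, 0.5]
gripper_width: -0.0001
t: 9.2
tool_pos: [0.5638, 0.0293, 0.1643]
orientation: [0.802, -0.597, -0.0, -0.0]
ft_force: [0.2, 0.6, -0.1]
gripper_width: -0.0003
side grip1 0.74 [0.8   0.143 0.024] [203. 250.]
side grip1 0.67 [0.802 0.018 0.022] [232. 215.]
side grip1 0.66 [ 0.633 -0.291  0.018] [344. 162.]
side grip1 0.65 [0.503 0.217 0.034] [303. 319.]
side grip1 0.55 [ 0.39  -0.035  0.02 ] [397. 255.]
```

View pics/s6c.png

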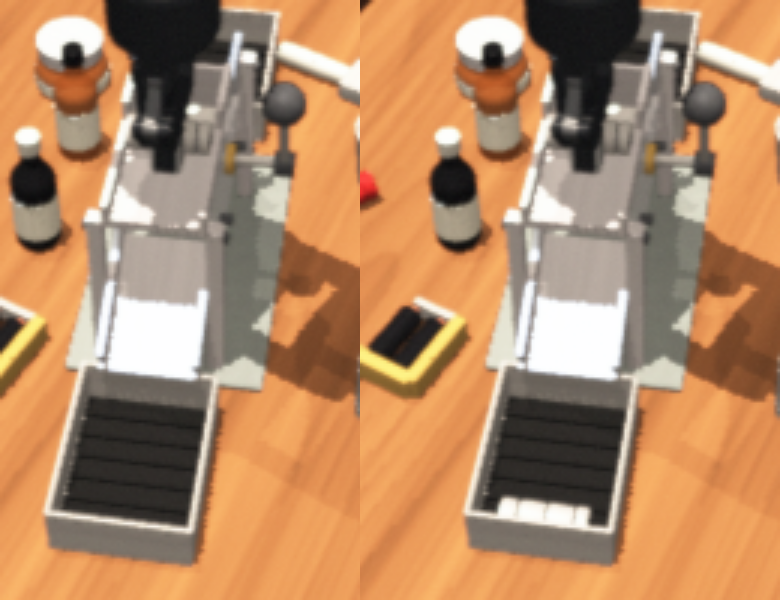

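Grip1 lies in the left tray at (545,513), the gate is still on its left stop, and grip2 is still on the shelf. Now grip2.

```bash
python3 -m creep '[[[3,0,0,0],[6,0,0,0],[9,0,0,0],[12,0,0,0],[15,0,0,0]]]'; python3 -m creep '[[[2,0,0,0],[4,0,0,0],[6,0,0,0],[8,0,0,0],[8,0,0,0]]]'; python3 -m creep '[[[0,0,0,0],[0,0,0,0],[0,0,0,0],[0,0,0,0],[0,0,0,0]]]';python3 -m creep '[[[0,0,0,0],[0,0,0,0],[0,0,0,0],[0,0,0,0],[0,0,0,0]]]'; python3 -c "
from h import *
go((0,35,165))
s=snap('side');find(s,'side','grip1',6);save(s,'s7.png')"
```

```text
t: 9.72
tool_pos: [0.5683, 0.0147, 0.1646]
orientation: [0.802, -0.597, 0.0, -0.0]
ft_force: [-0.3, 3.2, 4.4]
gripper_width: -0.0
t: 10.13
tool_pos: [0.5703, 0.0066, 0.1638]
orientation: [0.802, -0.597, -0.0, 0.0]
ft_force: [0.1, -0.2, -0.5]
gripper_width: 0.0
t: 10.55
tool_pos: [0.5704, 0.0072, 0.1643]
orientation: [0.802, -0.597, 0.0, 0.0]
ft_force: [0.8, -0.2, 0.9]
gripper_width: -0.0002
t: 10.97
tool_pos: [0.5704, 0.0072, 0.1643]
orientation: [0.802, -0.597, 0.0, -0.0]
ft_force: [0.6, -0.5, -0.6]
gripper_width: 0.0002
t 10.97 chute xyz [ -0.6  40.6 164.3] F [ 0.5 -0.6 -0.6] w 0.0002
(0, 35, 165) shift mm [ 5.6 -0.6 -0.7] twist -1.57
side grip1 0.83 [0.8   0.016 0.02 ] [233. 216.]
side grip1 0.78 [0.52  0.192 0.027] [301. 309.]
side grip1 0.73 [0.505 0.216 0.035] [302. 318.]
side grip1 0.71 [ 0.392 -0.035  0.024] [396. 253.]
side grip1 0.58 [0.797 0.144 0.026] [204. 250.]
```

Two grips are now detected in the left tray. I'll raise the hand straight up and check.

```bash
python3 -m creep '[[[-3,0,-10,0],[-5,0,-40,0],[-5,0,-75,0],[-5,0,-110,0],[-5,0,-130,0]]]'; python3 -m creep '[[[0,0,0,0],[0,0,0,0],[0,0,0,0],[0,0,0,0],[0,0,0,0]]]'; python3 -c "
from h import *
go()
s=snap('side');save(s,'s8.png')
u=snap('top')
for w in ((s,'side'),(u,'top')):
    for t in ('grip1','spare_grip','cup'):find(*w,t,5)
for q in ((.52,.192,.02),(.505,.216,.02)): print(Rc.T@(np.array(q)-[P[0],P[1],0]))
cv2.imwrite('pics/s8c.png',cv2.resize(cv2.cvtColor(s['image'][140:350,220:420],cv2.COLOR_RGB2BGR),None,fx=2.8,fy=2.8))"
```

```text
t: 11.48
tool_pos: [0.5693, 0.0123, 0.2993]
orientation: [0.803, -0.597, 0.003, -0.001]
ft_force: [-0.0, 0.3, 0.2]
gripper_width: -0.0001
t: 11.9
tool_pos: [0.5686, 0.0121, 0.2933]
orientation: [0.802, -0.597, -0.001, 0.0]
ft_force: [-0.5, -0.3, 0.1]
gripper_width: -0.0001
t 11.9 chute xyz [ -0.8  45.8 293.3] F [-0.6 -0.2  0.1] w -0.0001
side grip1 0.72 [ 0.393 -0.038  0.025] [396. 252.]
side grip1 0.71 [0.52  0.198 0.029] [300. 311.]
side grip1 0.63 [0.798 0.141 0.023] [204. 250.]
side grip1 0.61 [0.502 0.216 0.036] [304. 319.]
side grip1 0.54 [0.804 0.018 0.022] [231. 215.]
side spare_grip 0.7 [0.39  0.054 0.04 ] [384. 278.]
side spare_grip 0.59 [0.557 0.032 0.086] [318. 232.]
side cup 0.78 [ 0.462 -0.17   0.043] [388. 201.]
top grip1 0.57 [0.51  0.218 0.03 ] [231. 233.]
top grip1 0.56 [0.803 0.136 0.026] [265. 119.]
top grip1 0.53 [0.804 0.012 0.026] [313. 119.]
top grip1 0.49 [0.522 0.191 0.027] [242. 228.]
top grip1 0.43 [ 0.395 -0.055  0.022] [338. 279.]
top spare_grip 0.49 [ 0.652 -0.238  0.005] [409. 180.]
top cup 0.77 [ 0.461 -0.192  0.022] [392. 253.]
[0.00427235 0.23206197 0.02      ]
[-0.00319751  0.25936034  0.02      ]
```

View pics/s8c.png

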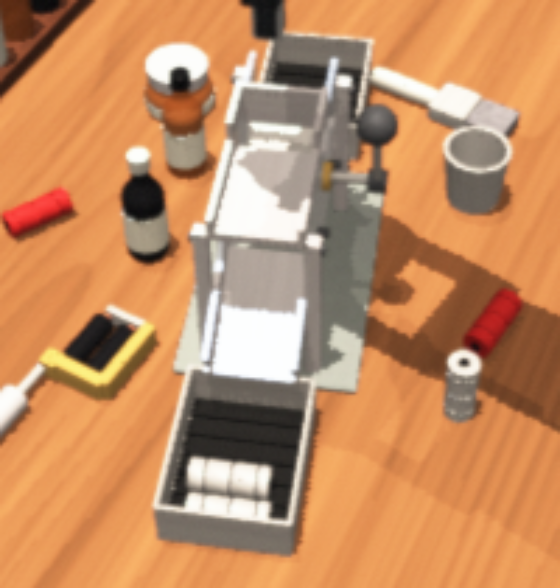

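Both grips lie in the left tray, at (230,475) and (228,505). The shelf is empty, the lever leans left at (377,125), and nothing else has moved. The hand is 290 mm up and clear, so I'm handing in.

```bash
python3 -c "
from workcell import robot
print(robot.finish_job())"
```

```text
the job is handed in; nothing more can be done
None
```

The job is done and handed in. I rocked the gate from its right stop to its left with a closed fingertip on the knob. I then pushed both grips slowly along the shelf, and they dropped one at a time and rolled down the left chute into the left tray.

**Final checks:**
- **Grips:** both cameras put them at about 232 and 259 mm left of the chute's middle, low in the tray and lying still. The allowed range is 146–276 mm.
- **Gate:** the knob is at the predicted left-stop position.
- **Hand:** it is about 290 mm above the bench with contact force within sensor noise. The run took about 12 s.
- **Other items:** nothing else in view looked disturbed. I measured the cup and spare grip in the side view, and they had not moved.

**Disagreements:**
- My first reading of the knob's position in the top view was about 9 pixels off. An overlay of the fitted chute pose on both views settled it.
- The detector gave a few false grip reports, in the chute and in the right tray. I checked these against the pictures and dismissed them.

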